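# Load the tall bobbin on the tilting spindle stand

## Robot

A 6-joint arm with a two-finger parallel gripper is mounted at the origin on a cart in front of the work surface, level with it; the furniture and walls round the work are solid. World frame = base frame: x ahead of the robot, y to its left, z up, the work surface at z = 0. Lengths are in m, angles in rad, forces in N, time in s.
With the tool pointing down it reaches from about 0.35 to 0.975 m from the base axis. Payload 4.9 kg.
Tool frame: the origin (TCP) lies midway between the tips of the shut fingers; the grasp point (between the pads) lies 19 mm behind it; z points along the fingers, y is the line along which they close (so a half turn about z gives the same grasp; the last joint's range is limited). The gripper opens to 85 mm and grips with 20 to 120 N. Pads are 22 mm wide; open, the fingers measure 114 mm over their backs; the gripper's body (76 mm by 85 mm) begins 54 mm behind the grasp point. The pads swing forward as they close: fully open they stand 13 mm farther back than shut.
Start: joints at [1.11, 0.053, 1.613, -0, 1.476, -0.119], TCP at [0.209, 0.589, 0.231] pointing down, gripper open.
Joint ranges: [-3.01, 3.01], [-1.01, 2.22], [0.06, 2.58], [-1.02, 4.17], [0.09, 2.62], [-3.14, 3.14]. Speed limits (rad/s): [2.57, 2.57, 3.14, 3.14, 3.14, 3.14].

## Interface

Orientations are given as a rotation vector (axis times angle).
In Python, from station import ctrl gives the robot as it stands.
- The arm moves only by the tool step_arm, never from a script. Its argument "targets" is a list of rows, each an object with "travel": the shift along the world's x, y, z as a fraction of full scale, a list of three; "angular": the turn, a rotation vector about the world's x, y, z as a fraction of full scale, a list of three; "gripper": the opening, from 0 (shut) to 1 (fully open). In form: [{"travel": [x, y, z], "angular": [rx, ry, rz], "gripper": gripper}, ...]. A call has 1 to 10 rows; each row is the pose to reach, as a shift and turn from the pose commanded when the call began; what a row does not reach only later rows make up. Full scale, the value 1, is 0.6 m for a shift and pi/4 rad for a turn. A row lasts 1/10 s, in which the tool goes at most 50 mm and 8.59 degrees, less where a joint would pass 70% of its speed; a pose out of reach is approached as far as the arm can. A call with a number of a shift or a turn outside -1 to 1 is refused whole. A call with a gripper value outside its range is refused whole. The fingers move at their own pace and stop on an object; "squeeze" is the grip in N (left out, the last holds). Time passes only in rows, so rows that repeat a pose let the fingers close. It gives the time, the measured TCP pose, the force, the opening and the grip force at its end, in the units of the state.
- ctrl.get_obs(): the state, without advancing time (a new reading comes with each control period).
- ctrl.get_image(name): name is "side" or "top" or "wrist"; returns a dict with "img" (420x560x3 uint8, red, green, blue), "fx", "fy", "cx", "cy" (pixels), "D" ([k1, k2, p1, p2, k3] as OpenCV has them; the pictures are not rectified), "rvec" (rotation vector, rad) and "tvec" (3), from world to camera coordinates, as OpenCV has them. Camera axes: x right, y down, z forward; pixel columns grow to the right and rows downward; lengths in m; the calibration is good to about 2 mm. A picture is of the moment at which its call begins. There is no depth.
- ctrl.finish_job(): hands the job in; it is judged then, once.
The state is a dict: "t": time; "q": joint angles; "dq": joint speeds; "effort": joint torques, N m; "tool_pos": TCP position; "tool_rot": TCP orientation; "contact_force": force on the tool from outside, world axes, zero at the start; "wrist_torque": the same for the moment, N m; "opening": finger opening in m; "grip_force": force on a finger pad.
Only numpy, scipy, OpenCV 4.12 (cv2) and the standard library are available. Lean on these libraries where they do the work, as an engineer would, in place of code of your own. Each camera call takes 0.05 s, during which the arm holds its last target. There are 200 camera calls.

## Task

Make the bobbin stand on the bench ready for winding: push its leaning spindle fully upright against its stop, lower the taller of the two bobbins gently onto it until it sits fully home on the seat, then swing the keeper arm over so that its knob is centred above the spindle. If the arm hangs in the way at first, swing it aside; leave the other bobbin and the other things on the bench where they are, and let go of everything at the end.

Things in the scene. Friction and masses are not known exactly. Their poses are not given: they have to be found in the camera images.
- stand: Grey base plate 90 x 185 x 12 mm, fixed, with leaning spindle and keeper arm. Origin on the bench under the spindle's hinge; the plate spans x -45..45, y -47..137 mm (stand's axes). Hinge line along the stand's y, 30 mm above the bench, between lugs 41 mm high. The keeper's post (22 mm diameter, 28 mm hub up to 138 mm height) stands at y = +110 mm, x = 0.
- spindle (a joint): Tilt of the spindle, rad: 0 = upright against its stop, grows as it leans toward the stand's -x (toward the robot), at most 1.0. Stiff hinge (about 0.16 N m) that stays where it is left; push the rod toward the stand's +x to raise it.
- spindle_seat (a point): Centre of the top of the spindle's seat, a steel disc of 36 mm diameter on which the bobbin rests, 12 mm from the hinge line along the spindle (42 mm above the bench when upright). Its z axis runs along the spindle.
- spindle_tip (a point): Tip of the spindle, 78 mm beyond the seat, 90 mm from the hinge line (120 mm above the bench when upright). Steel rod of 14 mm diameter, tapering over the last 14 mm to 5 mm.
- keeper (a joint): Swivel of the keeper arm about its vertical post, rad: 0 = knob exactly above the upright spindle (arm along the stand's -y); grows anticlockwise seen from above, the arm end going toward the stand's +x. Range -0.5 to 1.9, about 0.08 N m friction, stays where it is left; there is no stop at 0.
- keeper_knob (a point): On the axis of the black upright knob (16 mm diameter, 135 to 169 mm above the bench) at the keeper arm's end, 157 mm above the bench, 110 mm from the post's axis. Arm and 30 mm end pad lie at 127 to 135 mm height, 7 mm above the upright spindle's tip. Grip the knob from above and lead it round its arc; it turns in the fingers.
- tall_bobbin: The bobbin to mount: empty turned wooden bobbin standing upright, 70 mm tall, about 0.12 kg, flanges 52 mm diameter and 10 mm thick at both ends, 34 mm core, through bore 17 mm. Both ends alike. Origin at the centre of its underside, z up.
- short_bobbin: Like the tall bobbin but 44 mm tall; not to be moved. Origin at the centre of its underside.
- button_tin: Open round metal tin, 67 mm diameter, 61 mm tall; not to be moved. Origin at the centre of its underside.
- glue_bottle: Glue bottle with nozzle cap, 47 mm diameter, 124 mm tall, standing; not to be moved. Origin at the centre of its underside.
- sanding_block: Sanding block 52 x 86 x 26 mm lying flat; not to be moved. Origin at the centre of its underside.
- caliper: Vernier caliper lying flat, 58 x 210 x 6 mm; not to be moved. Origin at the centre of its underside.
- comb: Half-finished comb lying flat, 53 x 95 x 4 mm; not to be moved. Origin at the centre of its underside.
Things that resemble listed ones, but are neither listed nor needed, are in the scene too. Leave any blue or orange look-alike of the tall_bobbin alone.

How it is judged:
On the way, in this order (a step that is already met when the one before it is completed fails the run):
1. the spindle stands upright, within 0.06 rad of its stop (value of joint spindle below 0.06 rad), for 0.2 s.
2. the tall bobbin sits fully home on the seat of the upright spindle and the fingers have let go of it (horizontal distance between tall_bobbin and spindle_seat below 0.005 m and z of tall_bobbin in the frame of spindle_seat between -0.004 and 0.004 m and angle between the z axis of tall_bobbin and the z axis of spindle_seat, either way round below 0.08 rad and value of joint spindle below 0.06 rad and contact force between the fingers and tall_bobbin below 0.1 N), for 0.2 s.
At the end, for the whole second after the job is handed in: The spindle is within 0.06 rad of upright; the tall bobbin is on it at rest, its underside within 4 mm of the seat, 5 mm of the seat's centre and 0.08 rad of the spindle's direction; the keeper's knob is within 12 mm (horizontally) of the spindle's axis (horizontal distance between tall_bobbin and spindle_seat below 0.005 m and z of tall_bobbin in the frame of spindle_seat between -0.004 and 0.004 m and angle between the z axis of tall_bobbin and the z axis of spindle_seat, either way round below 0.08 rad and value of joint spindle below 0.06 rad and horizontal distance between keeper_knob and spindle_seat below 0.012 m and linear speed of tall_bobbin below 0.02 m/s); the robot touches nothing.
It fails at once if the short bobbin is moved more than 40 mm or tipped more than 0.5 rad (distance of short_bobbin from where it was at the start of the episode above 0.04 m or angle between short_bobbin's own z axis and vertical above 0.5 rad).
It fails at once if the tin or the glue bottle is moved more than 40 mm or tipped more than 0.5 rad (distance of any of button_tin, glue_bottle from where it was at the start of the episode above 0.04 m or angle between any of button_tin, glue_bottle's own z axis and vertical above 0.5 rad).
It fails at once if the sanding block or the caliper or the comb is moved more than 40 mm or tipped more than 0.5 rad (distance of any of sanding_block, caliper, comb from where it was at the start of the episode above 0.04 m or angle between any of sanding_block, caliper, comb's own z axis and vertical above 0.5 rad).
It fails at once if the tall bobbin is dropped down the spindle (faster than 0.45 m/s while threaded on it) (horizontal distance between tall_bobbin and spindle_seat below 0.012 m and z of tall_bobbin in the frame of spindle_seat below 0.075 m and linear speed of tall_bobbin above 0.45 m/s).
It also fails if it takes over 72 s, if anything falls off the work surface, if the arm or the gripper's body presses on something with over 40 N, if the wrist force passes 120 N, or if a joint passes its speed limit or range.

## Working session

There is one attempt and no reset: what is moved stays moved. The work goes in short steps, Python scripts to look and compute and a tool call to move; the robot and the scene stay as the last step left them, time stands still between calls to the robot, and variables do not carry over. Pictures are saved under pics/ and viewed, at most 10 in all, crops included, and the job is handed in when it is done.

Besides the shell and the picture viewer there is one more tool, called after "Emit:" as a command line: name --argument value ..., lists and objects as JSON in quotes. step_arm: Moves the arm, as the interface text tells. Its arguments: {"type":"object","properties":{"targets":{"type":"array"},"squeeze":{"type":"number"}},"required":["targets"]}

```bash
mkdir -p pics
cat > h.py <<'E'
import numpy as np, cv2, json, os
from station import ctrl
def grab(n, fn):
    d=ctrl.get_image(n); cv2.imwrite(f'pics/{fn}.png', d['img'][:,:,::-1])
    np.savez(f'pics/{fn}.npz', **{k:np.array(v) for k,v in d.items()}); return d
def load(fn): return dict(np.load(f'pics/{fn}.npz'))
def ray(d,uv):
    K=np.array([[d['fx'],0,d['cx']],[0,d['fy'],d['cy']],[0,0,1]],float)
    p=cv2.undistortPoints(np.array(uv,float).reshape(-1,1,2),K,np.array(d['D'],float)).reshape(-1,2)
    R=cv2.Rodrigues(np.array(d['rvec'],float))[0]; t=np.array(d['tvec'],float).ravel()
    v=np.c_[p,np.ones(len(p))]@R; return -R.T@t, v/np.linalg.norm(v,axis=1)[:,None]
def plane(d,uv,z):
    o,v=ray(d,uv); return o+v*((z-o[2])/v[:,2])[:,None]
def two(d1,u1,d2,u2):
    o1,v1=ray(d1,u1); o2,v2=ray(d2,u2); out=[]
    for a,b in zip(v1,v2):
        s=np.linalg.lstsq(np.c_[a,-b],o2-o1,rcond=None)[0]; p,q=o1+a*s[0],o2+b*s[1]; out.append(np.r_[(p+q)/2,np.linalg.norm(p-q)])
    return np.array(out)
def proj(d,P):
    K=np.array([[d['fx'],0,d['cx']],[0,d['fy'],d['cy']],[0,0,1]],float)
    return cv2.projectPoints(np.array(P,float).reshape(-1,1,3),np.array(d['rvec'],float),np.array(d['tvec'],float),K,np.array(d['D'],float))[0].reshape(-1,2)
E
python3 - <<'E'
from h import *
np.set_printoptions(precision=4,suppress=True)
ims=[]
for n in ('top','side','wrist'):
    d=grab(n,n+'0'); print(n,d['fx'],ray(d,[[280,210]]))
print(ctrl.get_obs())
E
```

```text
top 387.2512881737884 (array([0.3344, 0.056 , 0.9639]), array([[ 0.2359, -0.01  , -0.9717]]))
side 489.8742235282035 (array([ 0.302 , -0.8342,  0.8845]), array([[ 0.1866,  0.758 , -0.625 ]]))
wrist 324.94833841439106 (array([0.1355, 0.614 , 0.3728]), array([[ 0.293 , -0.1138, -0.9493]]))
{'t': 0.15, 'q': array([ 1.11  ,  0.0532,  1.614 ,  0.    ,  1.476 , -0.119 ]), 'dq': array([ 0.0013, -0.0015, -0.0038, -0.0021, -0.003 ,  0.0006]), 'effort': array([  0.0003, -39.4251, -37.0718,  -0.0001,   0.0047,   0.    ]), 'tool_pos': array([0.2093, 0.5884, 0.2303]), 'tool_rot': array([-0.5342, -3.0954,  0.0024]), 'contact_force': array([-0.6278, -0.8789, -0.6722]), 'wrist_torque': array([ 0.0035,  0.0489, -0.0065]), 'grip_force': 0.0, 'opening': 0.08547478493445856}
```

View pics/top0.png

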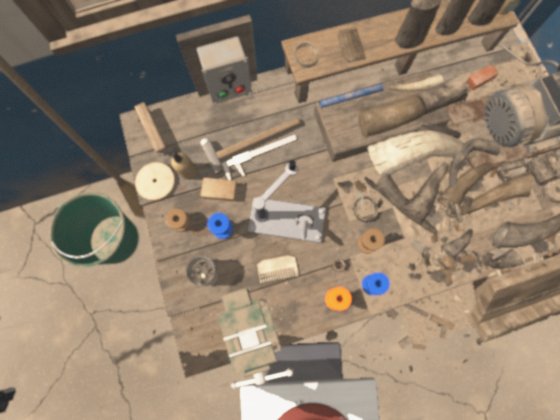

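View pics/side0.png

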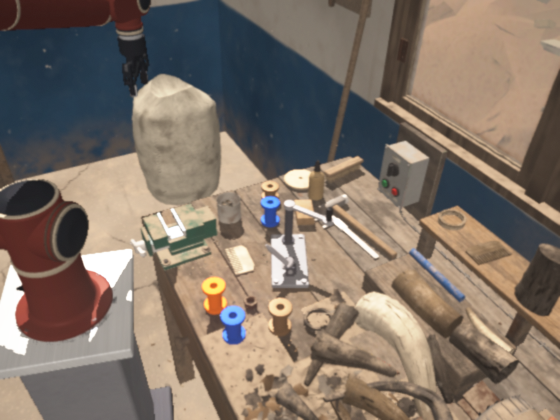

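The top view shows the stand plate at about (288,220), with its post at (260,210), spindle at (305,222) and keeper knob at (291,167). The wooden bobbins are at (176,218) and (371,239). In the side view they are at (270,188) and (280,316), and the post is at (290,210). The keeper is already swung aside.

Run:
```python
from h import *
np.set_printoptions(precision=3,suppress=True)
t,s=load('top0'),load('side0')
for P in [[.4,0,0],[.5,0,0],[.6,0,0],[.4,.2,0],[.6,-.2,0],[.209,.589,.23]]: print(P,proj(t,P),proj(s,P))
for n,uv in dict(post=[260,205],spin=[305,222],knob=[291,167],A=[176,218],B=[371,239]).items(): print(n,plane(t,[uv],0.05))
a=cv2.resize(t['img'][140:320,140:400],None,fx=3,fy=3,interpolation=2)[:,:,::-1][:540,:780]
b=cv2.resize(s['img'][165:345,180:400],None,fx=3.4,fy=3.4,interpolation=2)[:,:,::-1]
cv2.imwrite('pics/ca.png',a);cv2.imwrite('pics/cb.png',b)
```

```text
[0.4, 0, 0] [[301.835 275.467]] [[235.681 277.743]]
[0.5, 0, 0] [[299.509 235.505]] [[275.389 271.853]]
[0.6, 0, 0] [[297.264 197.321]] [[313.915 266.123]]
[0.4, 0.2, 0] [[220.766 279.164]] [[224.59  225.876]]
[0.6, -0.2, 0] [[374.115 193.913]] [[338.456 328.862]]
[0.209, 0.589, 0.23] [[ -4.719 382.756]] [[140.113  93.31 ]]
post [[0.571 0.095 0.05 ]]
spin [[ 0.524 -0.012  0.05 ]]
knob [[0.665 0.014 0.05 ]]
A [[0.548 0.3   0.05 ]]
B [[ 0.475 -0.168  0.05 ]]
```

View pics/ca.png

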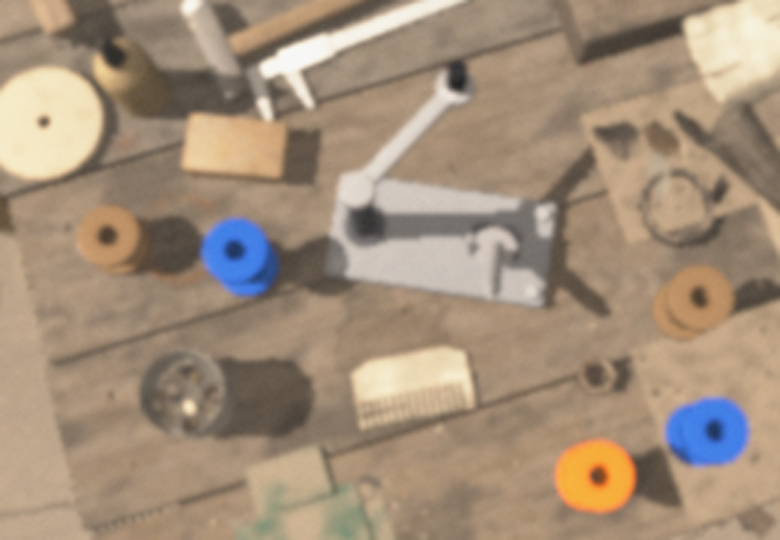

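View pics/cb.png

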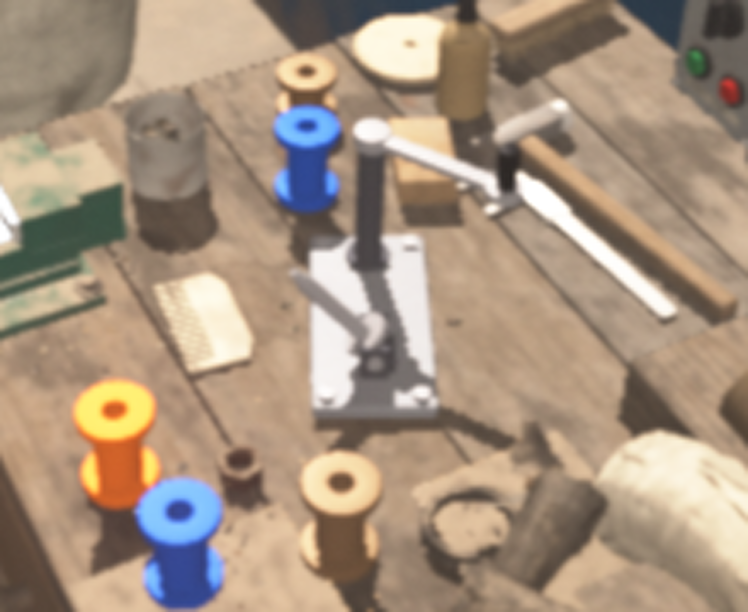

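The crops show the tall wooden bobbin: it is the right-hand one, with its bore at top-crop (699,297) and side-crop (341,482). The short one is at top-crop (108,236) and side-crop (307,72). The spindle leans with its tip at side-crop (297,273) and top-crop (494,288). The knob is at top-crop (457,72), and the plate corners are (342,173), (557,203), (547,306) and (327,276).

Run:
```python
from h import *
np.set_printoptions(precision=4,suppress=True)
t,s=load('top0'),load('side0')
T=lambda u:[[u[0]/3+140-.33,u[1]/3+140-.33]]
S=lambda u:[[u[0]/3.4+180-.35,u[1]/3.4+165-.35]]
for n,a,b in [('B bore',(699,297),(341,482)),('A bore',(108,236),(307,72)),('hub',(357,187),(372,130)),('knobtop',(457,70),(509,148)),('tip',(494,288),(297,274)),('blue1',(235,250),(307,125)),('blue2',(715,431),(180,511)),('orange',(598,476),(114,410))]:
    print(n,two(t,T(a),s,S(b)))
c=np.vstack([plane(t,T(u),.012) for u in [(342,173),(557,203),(547,306),(327,276)]]);print(c, np.linalg.norm(c-np.roll(c,-1,0),axis=1))
# side-view corners of plate
c2=np.vstack([plane(s,S(u),.012) for u in [(310,238),(422,236),(437,410),(313,412)]]);print(c2, np.linalg.norm(c2-np.roll(c2,-1,0),axis=1))
ey=(c[0]+c[3]-c[1]-c[2])/2; ey/=np.linalg.norm(ey); ex=np.cross(ey,[0,0,1])
ctr=c.mean(0); O=ctr-ey*.045; print('ex',ex,'ey',ey,'yaw',np.arctan2(ex[1],ex[0]),'O',O,'post',O+ey*.11)
# bobbin mask blob B top flange in both
for d,n,box in ((t,'t',(345,215,400,262)),(s,'s',(262,290,300,345))):
    x0,y0,x1,y1=box; hsv=cv2.cvtColor(d['img'][y0:y1,x0:x1],cv2.COLOR_RGB2HSV); print(n,hsv[::6,::6].tolist()[3])
```

```text
B bore [[ 0.4723 -0.167   0.069   0.0003]]
A bore [[0.5491 0.3025 0.043  0.0006]]
hub [[0.554  0.0937 0.1388 0.002 ]]
knobtop [[0.6311 0.0169 0.1697 0.0001]]
tip [[ 0.4795 -0.005   0.0995  0.0049]]
blue1 [[0.5264 0.1943 0.0709 0.0001]]
blue2 [[ 0.3693 -0.1692  0.0688  0.0008]]
orange [[ 0.3399 -0.0772  0.0685  0.0001]]
[[ 0.6018  0.1118  0.012 ]
 [ 0.5671 -0.0689  0.012 ]
 [ 0.4798 -0.0542  0.012 ]
 [ 0.5135  0.127   0.012 ]] [0.184  0.0885 0.1843 0.0896]
[[ 0.5149  0.1258  0.012 ]
 [ 0.6023  0.1107  0.012 ]
 [ 0.5648 -0.0705  0.012 ]
 [ 0.4788 -0.0547  0.012 ]] [0.0887 0.185  0.0875 0.1841]
ex [ 0.9826 -0.1857  0.    ] ey [0.1857 0.9826 0.    ] yaw -0.18682509434819064 O [ 0.5322 -0.0153  0.012 ] post [0.5526 0.0928 0.012 ]
t [[15, 68, 154], [15, 71, 166], [15, 67, 171], [15, 96, 164], [15, 119, 188], [14, 119, 187], [14, 110, 174], [15, 68, 143], [15, 69, 119], [16, 68, 157]]
s [[14, 72, 190], [15, 94, 200], [21, 72, 249], [13, 113, 120], [20, 74, 248], [14, 94, 187], [14, 77, 186]]
```

Run:
```python
from h import *
np.set_printoptions(precision=3,suppress=True)
t,s=load('top0'),load('side0')
o,v=ray(s,[[177,140]])
for r in (.3,.5,.8,1.0,1.2,1.4,1.7,2,2.5): 
    P=o+v[0]*r; print(r,P,proj(t,P))
O=np.array([.533,-.015]);ex=np.array([.9826,-.1857])
print('pre-push',O-.11*ex,'end',O-.018*ex)
```

```text
0.3 [ 0.302 -0.575  0.734] [[821.768 259.607]]
0.5 [ 0.301 -0.402  0.633] [[764.239 304.257]]
0.8 [ 0.301 -0.142  0.483] [[445.005 322.901]]
1.0 [0.301 0.031 0.382] [[298.941 326.461]]
1.2 [0.301 0.204 0.282] [[194.684 327.698]]
1.4 [0.3   0.377 0.182] [[118.513 327.902]]
1.7 [0.3   0.636 0.031] [[ 37.87  327.398]]
2 [ 0.3    0.896 -0.12 ] [[-17.625 326.548]]
2.5 [ 0.299  1.328 -0.371] [[-78.505 325.028]]
pre-push [0.425 0.005] end [ 0.515 -0.012]
```

View pics/wrist0.png

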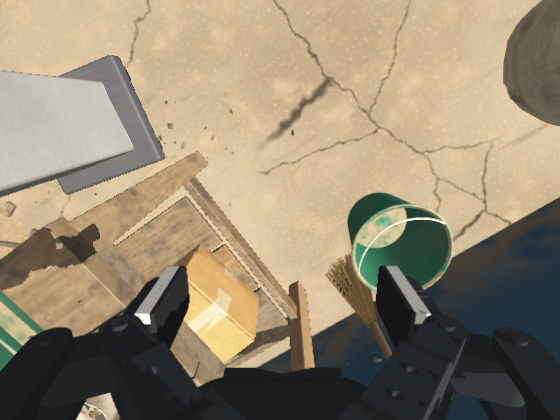

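The wrist view shows only the floor and a sack at the far upper right (550,60). The path across the bench at about 0.2 m height is clear, so I'll move in, shutting the fingers.

Emit:
step_arm --targets '[{"travel": [0.012, -0.03, 0], "angular": [0, 0, 0.02], "gripper": 0}, {"travel": [0.036, -0.09, 0], "angular": [0, 0, 0.05], "gripper": 0}, {"travel": [0.06, -0.16, 0], "angular": [0, 0, 0.08], "gripper": 0}, {"travel": [0.09, -0.24, 0], "angular": [0, 0, 0.1], "gripper": 0}, {"travel": [0.12, -0.32, 0], "angular": [0, 0, 0.12], "gripper": 0}, {"travel": [0.15, -0.4, 0], "angular": [0, 0, 0.14], "gripper": 0}, {"travel": [0.18, -0.48, 0], "angular": [0, 0, 0.16], "gripper": 0}, {"travel": [0.21, -0.56, 0], "angular": [0, 0, 0.18], "gripper": 0}, {"travel": [0.24, -0.64, 0], "angular": [0, 0, 0.2], "gripper": 0}, {"travel": [0.27, -0.72, 0], "angular": [0, 0, 0.2], "gripper": 0}]'

```text
t: 1.15
tool_pos: [0.3684, 0.1633, 0.2312]
tool_rot: [0.288, 3.128, 0.0]
contact_force: [1.6, 0.7, 1.0]
opening: -0.0001
grip_force: 0.0
```

Emit:
step_arm --targets '[{"travel": [0.03, -0.08, 0], "angular": [0, 0, 0], "gripper": 0}, {"travel": [0.06, -0.16, 0], "angular": [0, 0, 0], "gripper": 0}, {"travel": [0.08, -0.22, -0.02], "angular": [0, 0, 0], "gripper": 0}, {"travel": [0.09, -0.25, -0.05], "angular": [0, 0, 0], "gripper": 0}, {"travel": [0.09, -0.253, -0.05], "angular": [0, 0, 0], "gripper": 0}, {"travel": [0.09, -0.253, -0.05], "angular": [0, 0, 0], "gripper": 0}]'

```text
t: 1.75
tool_pos: [0.4219, 0.0133, 0.2008]
tool_rot: [-0.291, -3.126, -0.001]
contact_force: [0.4, -0.8, 0.0]
opening: 0.0001
grip_force: 0.0
```

Emit:
step_arm --targets '[{"travel": [0.005, -0.013, -0.05], "angular": [0, 0, 0], "gripper": 0}, {"travel": [0.005, -0.013, -0.11], "angular": [0, 0, 0], "gripper": 0}, {"travel": [0.005, -0.013, -0.17], "angular": [0, 0, 0], "gripper": 0}, {"travel": [0.005, -0.013, -0.205], "angular": [0, 0, 0], "gripper": 0}, {"travel": [0.005, -0.013, -0.205], "angular": [0, 0, 0], "gripper": 0}]'

```text
t: 2.25
tool_pos: [0.4229, 0.0072, 0.0757]
tool_rot: [-0.286, -3.122, -0.001]
contact_force: [-0.0, 0.4, 0.0]
opening: -0.0001
grip_force: 0.0
```

Run:
```python
from h import *
w=grab('wrist','w1'); s=grab('side','s1')
c=np.zeros((420,800,3),np.uint8)
c[:,:500]=cv2.resize(w['img'],(500,375+45))[:, :, ::-1]
c[:,500:]=cv2.resize(s['img'][190:310,215:300],(300,420),interpolation=2)[:,:,::-1]
cv2.imwrite('pics/c1.png',c)
```

```text
(no output)
```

View pics/c1.png

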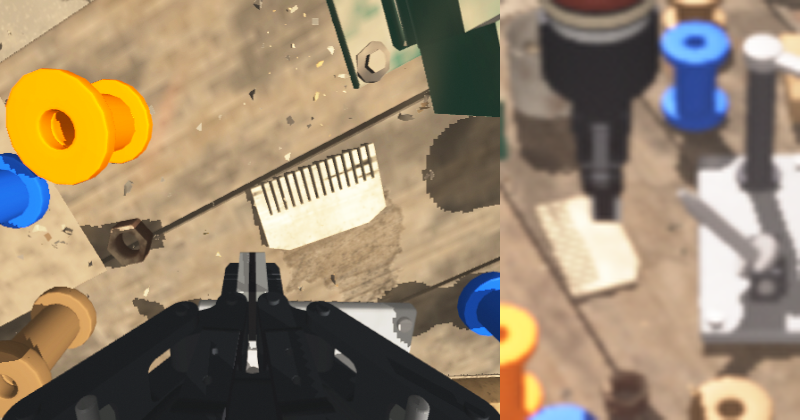

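The side view shows the shut fingertips just in front of the leaning rod, lined up with it. Next is a slow push along the stand's +x.

Emit:
step_arm --targets '[{"travel": [0.01, -0.002, 0], "angular": [0, 0, 0], "gripper": 0}, {"travel": [0.025, -0.005, 0], "angular": [0, 0, 0], "gripper": 0}, {"travel": [0.04, -0.008, 0], "angular": [0, 0, 0], "gripper": 0}, {"travel": [0.055, -0.011, 0], "angular": [0, 0, 0], "gripper": 0}, {"travel": [0.07, -0.014, 0], "angular": [0, 0, 0], "gripper": 0}, {"travel": [0.085, -0.017, 0], "angular": [0, 0, 0], "gripper": 0}, {"travel": [0.1, -0.02, 0], "angular": [0, 0, 0], "gripper": 0}, {"travel": [0.115, -0.023, 0], "angular": [0, 0, 0], "gripper": 0}, {"travel": [0.13, -0.026, 0], "angular": [0, 0, 0], "gripper": 0}, {"travel": [0.13, -0.026, 0], "angular": [0, 0, 0], "gripper": 0}]'

```text
t: 3.35
tool_pos: [0.5048, -0.0105, 0.0784]
tool_rot: [0.29, 3.127, -0.0]
contact_force: [-1.0, 0.3, -0.6]
opening: -0.0001
grip_force: 0.0
```

Emit:
step_arm --targets '[{"travel": [0.005, -0.001, 0], "angular": [0, 0, 0], "gripper": 0}, {"travel": [0.01, -0.002, 0], "angular": [0, 0, 0], "gripper": 0}, {"travel": [0.01, -0.002, 0], "angular": [0, 0, 0], "gripper": 0}]'

```text
t: 3.65
tool_pos: [0.5096, -0.0114, 0.0783]
tool_rot: [0.29, 3.128, -0.0]
contact_force: [-0.8, -1.1, 0.4]
opening: -0.0003
grip_force: 0.4
```

Emit:
step_arm --targets '[{"travel": [0.004, -0.001, 0], "angular": [0, 0, 0], "gripper": 0}, {"travel": [0.008, -0.002, 0], "angular": [0, 0, 0], "gripper": 0}, {"travel": [0.008, -0.002, 0], "angular": [0, 0, 0], "gripper": 0}]'

```text
t: 3.95
tool_pos: [0.5139, -0.0123, 0.0783]
tool_rot: [-0.29, -3.127, -0.001]
contact_force: [-3.9, 2.3, 3.8]
opening: 0.0
grip_force: 2.2
```

Run:
```python
from h import *
t=grab('top','t2'); s=grab('side','s2')
c=np.hstack([cv2.resize(t['img'][150:290,230:350],(400,467),interpolation=2),cv2.resize(s['img'][170:310,215:335],(400,467),interpolation=2)])
cv2.imwrite('pics/c2.png',c[:,:,::-1])
```

```text
(no output)
```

View pics/c2.png

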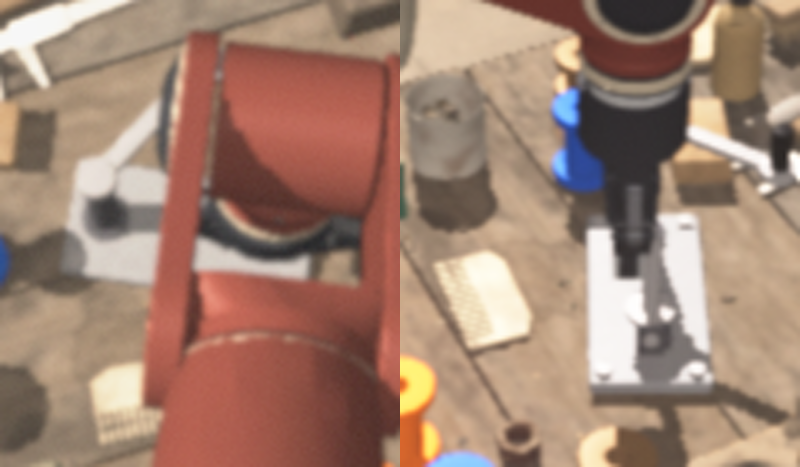

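The side view shows the rod (crop (650,270)) close to upright against the fingers, and the force is starting to rise. I'll push on to the stop.

Emit:
step_arm --targets '[{"travel": [0.004, -0.001, 0], "angular": [0, 0, 0], "gripper": 0}, {"travel": [0.006, -0.001, 0], "angular": [0, 0, 0], "gripper": 0}, {"travel": [0.006, -0.001, 0], "angular": [0, 0, 0], "gripper": 0}]'

```text
t: 4.35
tool_pos: [0.5142, -0.0123, 0.0783]
tool_rot: [-0.288, -3.118, -0.001]
contact_force: [-17.9, 2.7, 14.8]
opening: 0.0004
grip_force: 9.5
```

Firmly against the stop. I'll back off and rise clear.

Emit:
step_arm --targets '[{"travel": [-0.01, 0.002, 0], "angular": [0, 0, 0], "gripper": 0}, {"travel": [-0.04, 0.008, 0], "angular": [0, 0, 0], "gripper": 0}, {"travel": [-0.08, 0.015, 0], "angular": [0, 0, 0], "gripper": 0}, {"travel": [-0.12, 0.02, 0.02], "angular": [0, 0, 0], "gripper": 0}, {"travel": [-0.14, 0.02, 0.08], "angular": [0, 0, 0], "gripper": 0}, {"travel": [-0.15, 0, 0.15], "angular": [0, 0, 0], "gripper": 0.3}, {"travel": [-0.17, -0.06, 0.21], "angular": [0, 0, 0], "gripper": 0.6}, {"travel": [-0.17, -0.13, 0.23], "angular": [0, 0, 0], "gripper": 1}, {"travel": [-0.17, -0.2, 0.23], "angular": [0, 0, 0], "gripper": 1}, {"travel": [-0.17, -0.22, 0.23], "angular": [0, 0, 0], "gripper": 1}]'

```text
t: 5.35
tool_pos: [0.4164, -0.1487, 0.2176]
tool_rot: [0.296, 3.123, -0.005]
contact_force: [0.3, 0.7, -0.1]
opening: 0.0723
grip_force: 0.0
```

Run:
```python
from h import *
t=grab('top','t3'); s=grab('side','s3'); w=grab('wrist','w3')
np.set_printoptions(precision=4,suppress=True)
print(ctrl.get_obs()['tool_pos'])
c=np.hstack([cv2.resize(t['img'][180:280,250:400],(400,267),interpolation=2),cv2.resize(s['img'][190:340,230:330],(400,600),interpolation=2)[:267] ])
b=cv2.resize(s['img'][200:340,230:330],(400,560),interpolation=2)
out=np.zeros((560,800,3),np.uint8); out[:,:400]=b; out[:267,400:]=c[:,:400]; out[267:560,400:]=cv2.resize(w['img'],(400,293))
cv2.imwrite('pics/c3.png',out[:,:,::-1])
```

```text
[ 0.4158 -0.1453  0.2158]
```

View pics/c3.png

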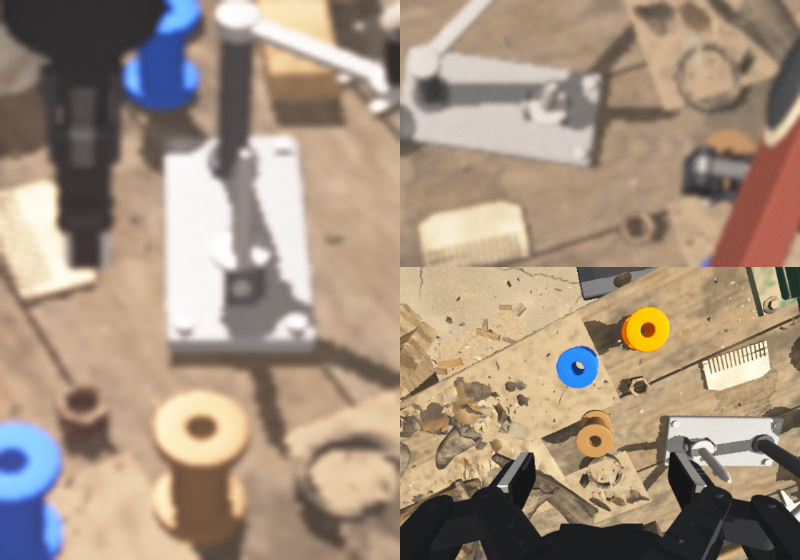

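Left panel (side view): the spindle stands upright, tip at about (240,150) and seat at (240,248). Wrist panel: the bobbin's bore is at (595,441) and the spindle tip at about (728,480). I'll check these by triangulation.

Run:
```python
from h import *
np.set_printoptions(precision=4,suppress=True)
t,s,w=load('t3'),load('s3'),load('w3')
W=lambda x,y:[[(x-400)*1.4,(y-267)*1.433]]
print('bob',two(s,[[230+201/4,200+427/4]],w,W(595,441)))
print('bob w/ plane',plane(w,W(595,441),.07),plane(s,[[230+201/4,200+427/4]],.07))
print('tip',two(s,[[230+240/4,200+150/4]],w,W(728,478)))
print('tip plane side',plane(s,[[290,237.5]],.12))
for z in (.042,.08,.12): print(z,proj(w,[.533,-.015,z]),proj(s,[.533,-.015,z]),proj(t,[.533,-.015,z]))
# bore centroid refinement in wrist/side: dark blob
for d,c in ((w,W(595,441)[0]),(s,[280.2,306.7])):
    x,y=map(int,c); r=9 if d is w else 5; g=cv2.cvtColor(d['img'],cv2.COLOR_RGB2GRAY)[y-r:y+r+1,x-r:x+r+1].astype(float)
    m=g<(g.min()+g.max())/2; yy,xx=np.nonzero(m); print(c,x-r+xx.mean(),y-r+yy.mean(),m.sum())
g=w['img'][270:345,400:510]; cv2.imwrite('pics/c4.png',np.hstack([cv2.resize(g,(440,300),interpolation=2),cv2.resize(s['img'][225:280,265:315],(273,300),interpolation=2)])[:,:,::-1])
```

```text
bob [[ 0.4725 -0.1672  0.0677  0.0008]]
bob w/ plane [[ 0.471 -0.167  0.07 ]] [[ 0.4724 -0.1689  0.07  ]]
tip [[ 0.5293 -0.0126  0.1187  0.0038]]
tip plane side [[ 0.5304 -0.0116  0.12  ]]
0.042 [[421.9794 265.6476]] [[290.2434 262.1549]] [[305.6999 218.9049]]
0.08 [[437.8641 284.2623]] [[290.8076 250.7839]] [[306.7323 215.4354]]
0.12 [[459.014  309.0554]] [[291.4269 238.2975]] [[307.9136 211.4641]]
[273.0, 249.342] 273.4567307692308 249.1153846153846 208
[280.2, 306.7] 280.0 306.3611111111111 36
```

View pics/c4.png

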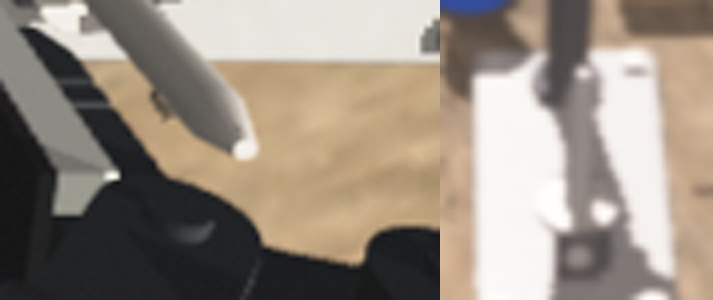

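The tip crop puts the rod tip at wrist pixel (461,307) and side pixel (291.2,237.8). The projection of (0.533,-0.015,0.12) gives (459,309) and (291.4,238.3), so the spindle is upright and its position is confirmed. Now to the bobbin at (0.472,-0.1675).

Emit:
step_arm --targets '[{"travel": [0.03, -0.01, 0], "angular": [0, 0, 0], "gripper": 1}, {"travel": [0.06, -0.02, -0.02], "angular": [0, 0, 0], "gripper": 1}, {"travel": [0.08, -0.03, -0.06], "angular": [0, 0, 0], "gripper": 1}, {"travel": [0.094, -0.037, -0.1], "angular": [0, 0, 0], "gripper": 1}, {"travel": [0.094, -0.037, -0.11], "angular": [0, 0, 0], "gripper": 1}, {"travel": [0.094, -0.037, -0.11], "angular": [0, 0, 0], "gripper": 1}, {"travel": [0.094, -0.037, -0.11], "angular": [0, 0, 0], "gripper": 1}]'

```text
t: 6.2
tool_pos: [0.4724, -0.1666, 0.1512]
tool_rot: [0.288, 3.127, -0.001]
contact_force: [1.2, -0.2, -0.0]
opening: 0.0856
grip_force: 0.0
```

Run:
```python
from h import *
np.set_printoptions(precision=4,suppress=True)
o=ctrl.get_obs(); R=cv2.Rodrigues(o['tool_rot'])[0]; print(o['tool_pos'],o['opening'],R)
print('tip',two(load('s3'),[[291.2,237.8]],load('w3'),[[461,307]]))
```

```text
[ 0.4724 -0.1666  0.1512] 0.08556396690628053 [[-0.9832  0.1826  0.001 ]
 [ 0.1826  0.9832 -0.0004]
 [-0.0011 -0.0002 -1.    ]]
tip [[ 0.533  -0.0121  0.1184  0.0009]]
```

Emit:
step_arm --targets '[{"travel": [0, -0.001, -0.04], "angular": [0, 0, 0], "gripper": 1}, {"travel": [0, -0.001, -0.08], "angular": [0, 0, 0], "gripper": 1}, {"travel": [0, -0.001, -0.12], "angular": [0, 0, 0], "gripper": 1}, {"travel": [0, -0.001, -0.16], "angular": [0, 0, 0], "gripper": 1}, {"travel": [0, -0.001, -0.182], "angular": [0, 0, 0], "gripper": 1}, {"travel": [0, -0.001, -0.182], "angular": [0, 0, 0], "gripper": 1}, {"travel": [0, -0.001, -0.182], "angular": [0, 0, 0], "gripper": 0.8}, {"travel": [0, -0.001, -0.182], "angular": [0, 0, 0], "gripper": 0.7}, {"travel": [0, -0.001, -0.182], "angular": [0, 0, 0], "gripper": 0.6}, {"travel": [0, -0.001, -0.182], "angular": [0, 0, 0], "gripper": 0.5}]' --squeeze 40

```text
t: 7.2
tool_pos: [0.4735, -0.1683, 0.043]
tool_rot: [0.29, 3.125, -0.001]
contact_force: [-0.1, 2.0, 7.3]
opening: 0.0497
grip_force: 41.5
```

Emit:
step_arm --targets '[{"travel": [0, 0, 0], "angular": [0, 0, 0], "gripper": 0.3}, {"travel": [0, 0, 0], "angular": [0, 0, 0], "gripper": 0.2}, {"travel": [0, 0, 0], "angular": [0, 0, 0], "gripper": 0.2}, {"travel": [0, 0, 0], "angular": [0, 0, 0], "gripper": 0.2}]'

```text
t: 7.6
tool_pos: [0.4735, -0.1683, 0.043]
tool_rot: [0.289, 3.125, -0.001]
contact_force: [-0.3, 1.7, 6.7]
opening: 0.0497
grip_force: 41.4
```

Emit:
step_arm --targets '[{"travel": [0, 0, 0.01], "angular": [0, 0, 0], "gripper": 0.2}, {"travel": [0, 0, 0.04], "angular": [0, 0, 0], "gripper": 0.2}, {"travel": [0, 0, 0.08], "angular": [0, 0, 0], "gripper": 0.2}, {"travel": [0, 0, 0.12], "angular": [0, 0, 0], "gripper": 0.2}, {"travel": [0, 0, 0.16], "angular": [0, 0, 0], "gripper": 0.2}, {"travel": [0, 0, 0.2], "angular": [0, 0, 0], "gripper": 0.2}, {"travel": [0, 0, 0.24], "angular": [0, 0, 0], "gripper": 0.2}, {"travel": [0, 0, 0.25], "angular": [0, 0, 0], "gripper": 0.2}, {"travel": [0, 0, 0.25], "angular": [0, 0, 0], "gripper": 0.2}, {"travel": [0, 0, 0.25], "angular": [0, 0, 0], "gripper": 0.2}]'

```text
t: 8.6
tool_pos: [0.4714, -0.1675, 0.1896]
tool_rot: [-0.29, -3.126, -0.001]
contact_force: [-0.4, 0.2, -1.6]
opening: 0.0501
grip_force: 41.9
```

Run:
```python
from h import *
np.set_printoptions(precision=4,suppress=True)
o=ctrl.get_obs();print(o['tool_pos'],o['tool_rot'],o['opening'],o['contact_force'])
def wood(d,box):
    x0,y0,x1,y1=map(int,box); h=cv2.cvtColor(np.ascontiguousarray(d['img'][y0:y1,x0:x1]),cv2.COLOR_RGB2HSV)
    m=((h[...,0]>=10)&(h[...,0]<=22)&(h[...,1]>75)&(h[...,2]>100)).astype(np.uint8)
    n,l,st,c=cv2.connectedComponentsWithStats(m); return [(st[i]+[x0,y0,0,0,0],c[i]+[x0,y0]) for i in np.argsort(-st[1:,4])[:2]+1] if n>1 else []
zb=o['tool_pos'][2]-.043
for n in ('side','wrist'):
    d=grab(n,n[0]+'5')
    P=proj(d,[[.4735,-.1683,zb],[.4735,-.1683,zb+.07]]);print(n,P)
    c=P.mean(0); b=np.r_[np.maximum(c-60,0),c+60]
    print(wood(d,b))
```

```text
[ 0.4714 -0.1675  0.1896] [-0.2897 -3.1261 -0.0013] 0.0500842985552157 [-0.3835  0.2299 -1.6254]
side [[281.5722 281.8439]
 [282.4417 257.147 ]]
[(array([ 228,  230,  106,   88, 1763]), array([274.9699, 278.4963])), (array([222, 254,  36,  56, 824]), array([234.0716, 286.9782]))]
wrist [[282.6625 239.8381]
 [282.9178 307.4782]]
[(array([  222,   213,   120,   120, 11677]), array([282.592 , 272.8446])), (array([265, 292,  36,  12,  96]), array([282.5521, 299.1042]))]
```

Run:
```python
from h import *
np.set_printoptions(precision=4,suppress=True)
d=load('w5'); g=cv2.cvtColor(d['img'],cv2.COLOR_RGB2GRAY)
print(g[285:345:3,283]); print(g[300,250:320:3]); print(g[310,250:320:3])
m=(cv2.inRange(cv2.cvtColor(d['img'],cv2.COLOR_RGB2HSV),(8,60,90),(25,255,255)))
ys=np.nonzero(m[:,283])[0]; print(ys.min(),ys.max(), np.split(ys,np.nonzero(np.diff(ys)>1)[0]+1)[:6].__len__(), [(a[0],a[-1]) for a in np.split(ys,np.nonzero(np.diff(ys)>1)[0]+1)])
o=np.array([.4714,-.1675,.1896]);ex=np.array([.9826,-.1857,0]);ey=np.array([.1857,.9826,0])
zt=.1896-.043+.07
for k in (-.026,-.0085,0,.0085,.026): print(k,proj(d,o*[1,1,0]+[0,0,zt]+ex*k), proj(d,o*[1,1,0]+[0,0,zt-.07]+ex*k))
```

```text
[ 72  72  72  72  72  77  84  72  72  75  88 101  98  97  96  97  95  96
  96  96]
[96 96 96 96 71 67 67 76 98 84 76 77 78 84 98 68 67 66 92 97 98 97 97 96]
[96 97 96 96 96 98 81 75 73 73 73 74 73 74 73 76 93 98 96 97 97 96 97 97]
0 359 3 [(np.int64(0), np.int64(49)), (np.int64(96), np.int64(303)), (np.int64(306), np.int64(359))]
-0.026 [[284.1928 244.7815]] [[283.4837 195.8854]]
-0.0085 [[283.9924 284.6584]] [[283.37   223.6038]]
0 [[283.9007 302.8836]] [[283.3169 236.5409]]
0.0085 [[283.8124 320.4163]] [[283.2652 249.1508]]
0.026 [[283.6407 354.4896]] [[283.1626 274.1317]]
```

Run:
```python
from h import *
np.set_printoptions(precision=4,suppress=True)
d=load('w5'); g=cv2.cvtColor(d['img'],cv2.COLOR_RGB2GRAY)
print(g[232:324:2,283]); 
m=(g<87).astype(np.uint8)[265:330,240:330]; m=cv2.morphologyEx(m,cv2.MORPH_CLOSE,np.ones((9,9)))
for r in range(265,325,4):
    xs=np.nonzero(m[r-265])[0]; print(r, (xs.min()+240,xs.max()+240) if len(xs) else None,end=' ')
n,l,st,c=cv2.connectedComponentsWithStats(m)
for i in range(1,n):
    if st[i,4]>300:
        cn=cv2.findContours((l==i).astype(np.uint8),0,1)[0]; e=cv2.fitEllipse(max(cn,key=len)); print(st[i],e)
        print(plane(d,[[e[0][0]+240,e[0][1]+265]],.2166))
```

```text
[ 82  85  92 101 135 200 190 186 186 186 186 186 186 186 185 186 185 185
 185 185 185 184 181 126  72  71  72  71  72  72  72  72  72  72  77 100
  69  72  72  74  75  79 103 101  97  96]
265 None 269 None 273 None 277 None 281 (np.int64(272), np.int64(293)) 285 (np.int64(266), np.int64(299)) 289 (np.int64(263), np.int64(302)) 293 (np.int64(261), np.int64(303)) 297 (np.int64(261), np.int64(304)) 301 (np.int64(262), np.int64(303)) 305 (np.int64(263), np.int64(301)) 309 (np.int64(267), np.int64(298)) 313 (np.int64(272), np.int64(292)) 317 None 321 None [  21   14   44   36 1257] ((42.31159210205078, 31.65513038635254), (35.494361877441406, 43.10214614868164), 89.76632690429688)
[[ 0.4684 -0.1676  0.2166]]
```

Run:
```python
from h import *
np.set_printoptions(precision=4,suppress=True)
d=load('s5'); g=cv2.cvtColor(d['img'],cv2.COLOR_RGB2GRAY)
print(g[250:264,270:297])
d3=load('s3'); g3=cv2.cvtColor(d3['img'],cv2.COLOR_RGB2GRAY); print(g3[232:262:2,280:304])
print('tip',plane(d3,[[291.2,237.8]],.12)); print('tcp top pt',proj(d,[.4714,-.1675,.2166]))
```

```text
[[174 214 235 213 131  69  55  54  54  56  59  70  83  88  89  88  80  68
   58  55  55  69  97 121 163 222 241]
 [188 221 236 217 143  74  57  56  57  59  63  77  93 100 102 100  91  75
   63  59  61  75 102 118 146 211 239]
 [217 233 237 216 146  81  60  58  61  62  67  81 100 106 109 107  98  79
   65  61  67  86 110 121 140 198 234]
 [234 240 238 221 172 113  76  60  56  58  62  75  88  95  98  95  87  72
   61  59  74 113 133 129 128 164 220]
 [240 241 239 233 216 180 124  71  55  55  57  68  81  86  87  86  79  66
   57  56  83 136 161 146 128 148 210]
 [242 241 239 236 232 215 163  87  54  53  57  66  77  82  82  81  73  62
   54  55  70 115 161 161 134 141 197]
 [243 240 239 236 232 214 157  83  54  53  56  67  77  81  82  81  70  60
   54  55  63 103 159 166 137 129 162]
 [243 240 239 236 231 210 149  79  54  53  56  65  75  78  79  76  68  57
   54  54  64  98 148 160 137 125 143]
 [242 240 239 237 232 211 152  81  54  53  54  61  67  70  70  67  62  56
   53  56  65  86 112 129 129 125 128]
 [241 241 239 237 233 211 148  79  55  52  54  55  56  58  58  57  56  54
   53  55
[... 1363 characters left out ...]
4
  244 244 244 243 243 241]
 [247 246 247 247 246 244 227 173 136 135 139 139 134 130 165 223 241 244
  244 244 243 243 243 242]
 [247 247 247 247 247 246 242 215 156 137 139 139 134 128 142 199 235 242
  243 243 244 244 244 243]
 [248 248 247 247 247 246 242 218 163 140 141 138 132 126 125 150 211 239
  244 244 244 243 243 243]
 [248 247 247 247 246 244 238 210 156 138 141 138 128 121 121 128 165 219
  240 243 243 243 243 243]
 [247 248 248 249 250 252 251 233 167 141 141 138 129 126 127 125 131 166
  222 240 243 243 243 243]
 [247 248 249 252 254 254 252 236 171 142 141 137 131 133 136 134 131 146
  200 234 242 242 243 243]]
tip [[ 0.5329 -0.0132  0.12  ]]
tcp top pt [[281.3003 257.008 ]]
```

Emit:
step_arm --targets '[{"travel": [0.007, 0.016, 0], "angular": [0, 0, 0], "gripper": 0.2}, {"travel": [0.02, 0.05, 0], "angular": [0, 0, 0], "gripper": 0.2}, {"travel": [0.04, 0.1, 0], "angular": [0, 0, 0], "gripper": 0.2}, {"travel": [0.06, 0.15, 0], "angular": [0, 0, 0], "gripper": 0.2}, {"travel": [0.08, 0.2, 0], "angular": [0, 0, 0], "gripper": 0.2}, {"travel": [0.1, 0.24, 0], "angular": [0, 0, 0], "gripper": 0.2}, {"travel": [0.107, 0.256, 0], "angular": [0, 0, 0], "gripper": 0.2}, {"travel": [0.107, 0.256, 0], "angular": [0, 0, 0], "gripper": 0.2}, {"travel": [0.107, 0.256, 0], "angular": [0, 0, 0], "gripper": 0.2}]'

```text
t: 9.6
tool_pos: [0.536, -0.0145, 0.1906]
tool_rot: [-0.289, -3.127, 0.001]
contact_force: [-0.7, -0.3, -2.2]
opening: 0.05
grip_force: 42.0
```

Run:
```python
from h import *
np.set_printoptions(precision=4,suppress=True)
o=ctrl.get_obs();print(o['tool_pos'],o['tool_rot'])
s=grab('side','s6'); w=grab('wrist','w6')
out=np.hstack([cv2.resize(s['img'][190:290,245:335],(450,500),interpolation=2),cv2.resize(w['img'][150:400,195:370],(350,500),interpolation=2)])
cv2.imwrite('pics/c6.png',out[:,:,::-1])
```

```text
[ 0.536  -0.0145  0.1906] [-0.2894 -3.1271  0.0008]
```

View pics/c6.png

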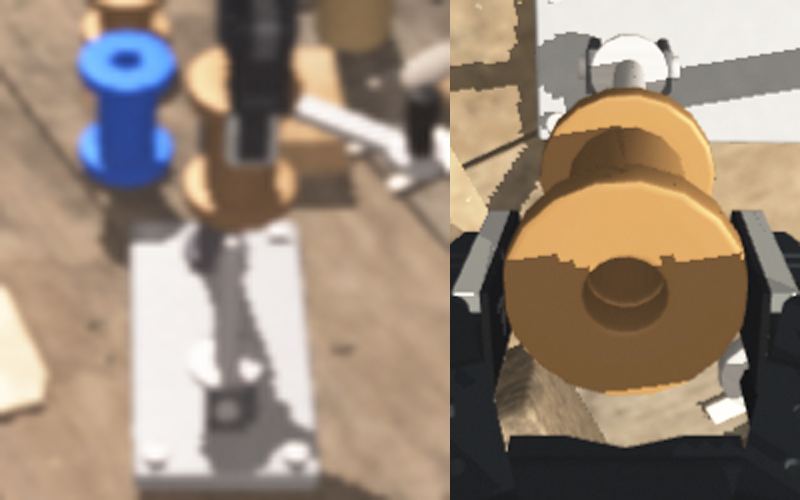

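In the side panel the bobbin's lower flange spans x 183–298 over the rod (tip at about (235,235)). In the wrist panel the flange (540–714) is centred on the rod and seat at 628. The sideways alignment is good, and I'll refine fore and aft numerically.

Run:
```python
from h import *
np.set_printoptions(precision=4,suppress=True)
d=load('s6'); h=cv2.cvtColor(d['img'],cv2.COLOR_RGB2HSV)
for r in range(222,240,2): print(r,h[r,278:310,1])
zb=.1906-.043
for x,y in ((.533,-.0135),(.536,-.0145)):
    P=np.array([x,y,zb]); a=np.linspace(0,6.28,60); 
    rim=np.vstack([P+np.c_[.026*np.cos(a),.026*np.sin(a),0*a],P+[0,0,.01]+np.c_[.026*np.cos(a),.026*np.sin(a),0*a]])
    u=proj(d,rim); print(x,u.min(0),u.max(0))
w=load('w6'); g=cv2.cvtColor(w['img'],cv2.COLOR_RGB2GRAY)
# rim of top flange (near edge) column 283
print(g[330:360,283]); k=np.array([.9826,-.1857,0])*.026
for c in (.536,.533): print(proj(w,np.array([c,-.014,zb+.07])+k))
```

```text
222 [129  25  59  70  80  85  85  98 105 110 111  98  63  40  35  41  43  41
  41  38  38  62  94 108 112 110 106 106 108 107 106 107]
224 [ 42  51  69  85  84  70  74  96 107 109 111 110 112 109 109 105 108 108
 106 105 106 110 110 105 106 111 105  99  97  96  96  95]
226 [ 61  66  73  88  82  67  72  94 108 110 113 110 113 114 114 113 114 113
 114 111 111 112 108 100 102 108 102  79  72  72  71  71]
228 [ 69  70  71  84  95  79  69  80 101 109 111 114 114 114 116 113 112 112
 111 114 114 113 114 110 108 112 102  79  68  70  73  72]
230 [ 66  67  69  75  91 102  96  85  95 105 112 113 113 113 114 113 112 111
 111 114 111 113 113 116 112 101  79  74  72  70  72  73]
232 [ 58  64  69  70  75  86 101 108 110 109 112 112 111 111 112 111 113 112
 113 114 112 110 108  97  85  78  74  72  72  71  73  76]
234 [ 31  31  33  35  35  35  40  63  91  99 109 112 112 115 114 110 109 109
 105  94  72  46  36  33  35  42  58  71  73  73  72  74]
236 [19 17 15 14 13 14 16 21 24 33 44 50 49 51 56 49 39 33 28 21 18 11 10 10
 11 19 36 65 75 75 75 74]
238 [14  9  8 12 12 14 18 20 18 17 19 23 22 20 20 15 12  8  6  8 14 15 17 17
 16 17 31 61 76 76 76 76]
0.533 [280.4152 218.3632] [303.2375 236.4765]
0.536 [281.7838 218.4714] [304.6176 236.5911]
[ 93  93  93  94  94  93  94  94  93  94  93  93  93  93 105 146 174 175
 180 182 185 189 186 180 173 171 174 177 179 179]
[[285.7381 352.8922]]
[[284.4916 347.353 ]]
```

Emit:
step_arm --targets '[{"travel": [0, 0, -0.01], "angular": [0, 0, 0], "gripper": 0.2}, {"travel": [0, 0, -0.025], "angular": [0, 0, 0], "gripper": 0.2}, {"travel": [0, 0, -0.04], "angular": [0, 0, 0], "gripper": 0.2}, {"travel": [0, 0, -0.05], "angular": [0, 0, 0], "gripper": 0.2}, {"travel": [0, 0, -0.055], "angular": [0, 0, 0], "gripper": 0.2}, {"travel": [0, 0, -0.06], "angular": [0, 0, 0], "gripper": 0.2}, {"travel": [0, 0, -0.06], "angular": [0, 0, 0], "gripper": 0.2}]'

```text
t: 10.4
tool_pos: [0.5362, -0.0142, 0.1547]
tool_rot: [-0.29, -3.128, -0.0]
contact_force: [0.4, -0.7, -1.5]
opening: 0.05
grip_force: 42.0
```

Emit:
step_arm --targets '[{"travel": [0, 0, -0.005], "angular": [0, 0, 0], "gripper": 0.2}, {"travel": [0, 0, -0.01], "angular": [0, 0, 0], "gripper": 0.2}, {"travel": [0, 0, -0.01], "angular": [0, 0, 0], "gripper": 0.2}]'

```text
t: 10.7
tool_pos: [0.536, -0.0142, 0.1487]
tool_rot: [-0.29, -3.127, -0.0]
contact_force: [-0.9, 0.6, -2.0]
opening: 0.05
grip_force: 42.0
```

Emit:
step_arm --targets '[{"travel": [0, 0, -0.005], "angular": [0, 0, 0], "gripper": 0.2}, {"travel": [0, 0, -0.012], "angular": [0, 0, 0], "gripper": 0.2}, {"travel": [0, 0, -0.02], "angular": [0, 0, 0], "gripper": 0.2}, {"travel": [0, 0, -0.02], "angular": [0, 0, 0], "gripper": 0.2}]'

```text
t: 11.1
tool_pos: [0.5357, -0.0142, 0.1358]
tool_rot: [-0.29, -3.126, -0.0]
contact_force: [-0.9, 0.2, -2.1]
opening: 0.0495
grip_force: 42.0
```

Run:
```python
from h import *
np.set_printoptions(precision=4,suppress=True)
s=grab('side','s7'); w=grab('wrist','w7');o=ctrl.get_obs();print(o['tool_pos'],o['contact_force'])
h=cv2.cvtColor(s['img'],cv2.COLOR_RGB2HSV)
# rod below bobbin: grey level profile vs. s3
g3=cv2.cvtColor(load('s3')['img'],cv2.COLOR_RGB2GRAY); g=cv2.cvtColor(s['img'],cv2.COLOR_RGB2GRAY)
for r in (252,254,256,258): print(r,g3[r,282:302],g[r,282:302])
```

```text
[ 0.5359 -0.0142  0.1364] [-1.6133 -0.2835 -2.3518]
252 [247 247 247 246 242 215 156 137 139 139 134 128 142 199 235 242 243 243
 244 244] [241 235 218 187 156 123  98  92  92  92  92  91  91  94 111 142 177 213
 232 237]
254 [247 247 247 246 242 218 163 140 141 138 132 126 125 150 211 239 244 244
 244 243] [242 242 241 241 235 202 147 125 120 116 111 109 110 133 191 229 237 238
 238 238]
256 [247 247 246 244 238 210 156 138 141 138 128 121 121 128 165 219 240 243
 243 243] [242 242 241 238 232 199 146 129 130 128 119 112 111 120 154 208 233 237
 237 237]
258 [248 249 250 252 251 233 167 141 141 138 129 126 127 125 131 166 222 240
 243 243] [243 245 247 250 248 226 157 131 131 128 120 117 118 117 122 155 211 234
 237 237]
```

The rod hasn't moved and the bobbin is threaded on it. I'll go on lowering.

Emit:
step_arm --targets '[{"travel": [0, 0, -0.01], "angular": [0, 0, 0], "gripper": 0.2}, {"travel": [0, 0, -0.025], "angular": [0, 0, 0], "gripper": 0.2}, {"travel": [0, 0, -0.04], "angular": [0, 0, 0], "gripper": 0.2}, {"travel": [0, 0, -0.055], "angular": [0, 0, 0], "gripper": 0.2}, {"travel": [0, 0, -0.065], "angular": [0, 0, 0], "gripper": 0.2}, {"travel": [0, 0, -0.07], "angular": [0, 0, 0], "gripper": 0.2}, {"travel": [0, 0, -0.07], "angular": [0, 0, 0], "gripper": 0.2}]'

```text
t: 11.9
tool_pos: [0.5353, -0.0139, 0.0937]
tool_rot: [-0.289, -3.125, -0.001]
contact_force: [-5.3, 2.2, -2.3]
opening: 0.0496
grip_force: 41.9
```

Emit:
step_arm --targets '[{"travel": [0, 0, -0.005], "angular": [0, 0, 0], "gripper": 0.2}, {"travel": [0, 0, -0.01], "angular": [0, 0, 0], "gripper": 0.2}, {"travel": [0, 0, -0.01], "angular": [0, 0, 0], "gripper": 0.2}]'

```text
t: 12.2
tool_pos: [0.5354, -0.0139, 0.0885]
tool_rot: [-0.289, -3.125, -0.001]
contact_force: [-5.3, 1.6, 0.7]
opening: 0.0501
grip_force: 42.2
```

Emit:
step_arm --targets '[{"travel": [-0.001, 0, -0.003], "angular": [0, 0, 0], "gripper": 0.2}, {"travel": [-0.001, 0, -0.005], "angular": [0, 0, 0], "gripper": 0.2}, {"travel": [-0.001, 0, -0.006], "angular": [0, 0, 0], "gripper": 0.2}, {"travel": [-0.001, 0, -0.006], "angular": [0, 0, 0], "gripper": 0.2}]'

```text
t: 12.6
tool_pos: [0.5352, -0.0139, 0.0854]
tool_rot: [-0.289, -3.127, -0.001]
contact_force: [-6.9, 3.0, 2.2]
opening: 0.0495
grip_force: 42.3
```

Emit:
step_arm --targets '[{"travel": [-0.001, 0, -0.002], "angular": [0, 0, 0], "gripper": 0.2}, {"travel": [-0.001, 0, -0.004], "angular": [0, 0, 0], "gripper": 0.2}, {"travel": [-0.001, 0, -0.004], "angular": [0, 0, 0], "gripper": 0.2}]'

```text
t: 12.9
tool_pos: [0.5354, -0.0139, 0.085]
tool_rot: [-0.289, -3.128, -0.001]
contact_force: [-9.7, 3.3, 10.7]
opening: 0.0498
grip_force: 42.9
```

The bobbin is seated: the tool stopped at z 0.085 as predicted, with the force rising. Release.

Emit:
step_arm --targets '[{"travel": [0, 0, 0.002], "angular": [0, 0, 0], "gripper": 0.7}, {"travel": [0, 0, 0.002], "angular": [0, 0, 0], "gripper": 0.9}, {"travel": [0, 0, 0.002], "angular": [0, 0, 0], "gripper": 1}, {"travel": [0, 0, 0.002], "angular": [0, 0, 0], "gripper": 1}, {"travel": [0, 0, 0.002], "angular": [0, 0, 0], "gripper": 1}, {"travel": [0, 0, 0.002], "angular": [0, 0, 0], "gripper": 1}]'

```text
t: 13.5
tool_pos: [0.5352, -0.0143, 0.0842]
tool_rot: [0.29, 3.128, -0.0]
contact_force: [-0.3, 0.7, 0.2]
opening: 0.0852
grip_force: 0.0
```

Emit:
step_arm --targets '[{"travel": [0, 0, 0.01], "angular": [0, 0, 0], "gripper": 1}, {"travel": [0, 0, 0.03], "angular": [0, 0, 0], "gripper": 1}, {"travel": [0, 0, 0.06], "angular": [0, 0, 0], "gripper": 1}, {"travel": [0, 0, 0.1], "angular": [0, 0, 0], "gripper": 1}, {"travel": [0, 0, 0.15], "angular": [0, 0, 0], "gripper": 1}, {"travel": [0, 0, 0.2], "angular": [0, 0, 0], "gripper": 1}, {"travel": [0, 0, 0.25], "angular": [0, 0, 0], "gripper": 1}, {"travel": [0, 0, 0.28], "angular": [0, 0, 0], "gripper": 1}, {"travel": [0, 0, 0.28], "angular": [0, 0, 0], "gripper": 1}]'

```text
t: 14.4
tool_pos: [0.5371, -0.0146, 0.2575]
tool_rot: [0.289, 3.12, -0.001]
contact_force: [1.1, -0.1, -0.1]
opening: 0.0853
grip_force: 0.0
```

Run:
```python
from h import *
np.set_printoptions(precision=4,suppress=True)
s=grab('side','s8'); w=grab('wrist','w8');o=ctrl.get_obs();print(o['tool_pos'],o['tool_rot'])
def wood(d,P):
    c=proj(d,P)[0]; x,y=map(int,c); r=45 if d is w else 20
    x0,y0=max(x-r,0),max(y-r,0)
    h=cv2.cvtColor(np.ascontiguousarray(d['img'][y0:y+r,x0:x+r]),cv2.COLOR_RGB2HSV); print(P,c,x0,y0)
    return h
# rim check in the side view for the top flange (z .112)
a=np.linspace(0,6.28,60); P=np.array([.533,-.0135,.112]); rim=P+np.c_[.026*np.cos(a),.026*np.sin(a),0*a]
for n,d in(('s',s),('w',w)):
    u=proj(d,rim); print(n,u.min(0),u.max(0),'ctr',proj(d,P),'tip',proj(d,[.533,-.0135,.12]))
r=int(proj(s,P)[0,1]); h=cv2.cvtColor(s['img'],cv2.COLOR_RGB2HSV)
for rr in range(r-8,r+9,2): print(rr,h[rr,276:308,1])
# knob: dark blob near its predicted pixel in wrist & side
for n,d in(('s',s),('w',w)):
    for z in (.135,.169): print(n,z,proj(d,[.631,.0169,z]))
```

```text
[ 0.5352 -0.0143  0.2528] [ 0.2896  3.1271 -0.0002]
s [280.0705 233.0754] [302.2252 248.0122] ctr [[291.1479 240.4159]] tip [[291.2731 237.8753]]
w [254.8142 160.3114] [312.1801 215.8653] ctr [[283.4946 188.8445]] tip [[283.5229 191.1708]]
232 [61 60 61 62 67 70 69 66 60 37 24 29 34 42 47 58 69 74 74 74 72 70 70 71
 71 72 73 74 73 72 71 71]
234 [36 33 31 34 38 39 40 47 62 86 94 92 89 88 90 90 87 88 89 85 70 53 38 26
 21 25 34 42 59 72 73 72]
236 [20 19 17 18 21 28 36 52 67 76 77 79 81 79 73 72 78 84 85 89 88 82 59 34
 19 14 12 18 36 66 76 75]
238 [16 15 14  9 14 33 54 65 71 77 81 87 94 81 43 31 55 89 92 85 83 85 90 94
 95 77 35 19 30 62 77 77]
240 [  6   5   6   8  28  59  64  67  72  78  87 102  97  54  28  27  38  76
 106  98  82  80  85  91  93  78  36  17  23  53  72  75]
242 [ 6  6  6 10 32 70 68 65 69 74 79 87 92 77 56 45 50 79 97 90 82 83 86 92
 99 91 44 19 21 45 69 72]
244 [  6   6   6   7  23  66  92  79  70  70  71  73  76  78  82  84  85  82
  82  82  84  88  92  98 104  75  27  11  18  40  65  73]
246 [  6   7   7   7   9  23  50  94 102  96  83  80  78  77  77  78  80  82
  85  91  95 103 109 107  70  30  16   8  16  37  66  75]
248 [  6   5   6   6   6   7  16  32  65 101 115 113 110 107 108 108 109 109
 111 113 115 106  72  38  21  10   8   8  13  30  62  75]
s 0.135 [[328.1198 219.4955]]
s 0.169 [[329.3313 208.4073]]
w 0.135 [[335.1274 290.2236]]
w 0.169 [[341.4718 313.0019]]
```

The bobbin's top rim in the side view (cols 280.5–301.8, rows 233–248.5) matches the prediction for a bobbin seated on the spindle. Next I'll locate the knob.

Run:
```python
from h import *
np.set_printoptions(precision=4,suppress=True,linewidth=200)
s,w=load('s8'),load('w8')
g=cv2.cvtColor(w['img'],cv2.COLOR_RGB2GRAY); print(g[276:336:3,312:372:3])
gs=cv2.cvtColor(s['img'],cv2.COLOR_RGB2GRAY); print(gs[202:226,320:340])
```

```text
[[187 184 190 192 166 105 119 170 207 190 242 244 245 246 245 177 177 180 183 184]
 [191 185 181 158 103 224 245 245 243 254 251 245 246 245 178 182 170 170 177 180]
 [177 149  63  99 236 245 244 246 253 255 255 255 246 185 170 176 172 173 176 173]
 [ 68 115 152 117 142 140 125  21  22  59 254 253 247 201 184 180 171 171 178 179]
 [159 162 153 139 141 140  20  21  23  28  64 246 245 212 183 177 182 182 172 162]
 [159 162 156 143 142  88  21  22  24  25  31 225 247 205 184 180 168 155 154  80]
 [164 164 171 137 143 125  21  22  23  25  32 118 246 180 166 161 151  92 118 248]
 [176 179 182 179 142 136  20  20  22  25  29  36 222 176 161 147 131 250 255 255]
 [183 186 184 183 185 240  19  21  22  24  28  34 161  94 136 248 255 255 255 255]
 [183 177 172 178 179 176  56  20  21  21  28  33  80 248 255 255 255 255 255 252]
 [177 177 180 177 173 171 155  20  22  43  50  57  44 255 255 255 255 250 178 171]
 [179 172 174 174 178 182 147  24  44  45  46  47  52 255 255 249 179 179  88  87]
 [163 171 181 182 158  87 143  34  43  45  46  46  47 198 171 171  89  93  93  92]
 [180 177 158  89 138
[... 1853 characters left out ...]
25 230 250 249 228 176 138 113  92]
 [200 224 238 248 249 225 131  57  40  40  49 112 210 248 253 253 249 238 210 155]
 [141 167 208 239 245 224 139  64  43  41  51 108 196 242 254 255 255 255 253 238]
 [120 138 179 230 242 230 162  84  54  50  62 113 194 237 253 255 255 255 255 254]
 [127 135 153 202 234 235 197 121  84  81  88 122 183 231 253 255 255 255 255 255]
 [121 132 132 151 194 217 192 138 115 114 116 124 144 191 249 255 255 255 255 255]
 [109 119 122 123 141 159 152 133 126 125 126 125 124 141 218 253 255 255 255 255]
 [111 108 120 136 153 156 146 135 128 127 125 121 113 109 148 224 252 255 255 255]
 [130 119 145 194 224 218 185 149 126 117 114 108 105 105 114 147 209 249 254 255]]
```

The knob's top disc in the wrist view is at (341,312), against (341.5,313) predicted. So the knob is at (0.631,0.017), and I'll grip it there.

Emit:
step_arm --targets '[{"travel": [0.02, 0.006, 0], "angular": [0, 0, 0], "gripper": 0.6}, {"travel": [0.06, 0.02, 0], "angular": [0, 0, 0], "gripper": 0.6}, {"travel": [0.11, 0.036, 0], "angular": [0, 0, 0], "gripper": 0.6}, {"travel": [0.15, 0.049, 0], "angular": [0, 0, 0], "gripper": 0.6}, {"travel": [0.159, 0.052, -0.02], "angular": [0, 0, 0], "gripper": 0.6}, {"travel": [0.159, 0.052, -0.06], "angular": [0, 0, 0], "gripper": 0.6}, {"travel": [0.159, 0.052, -0.1], "angular": [0, 0, 0], "gripper": 0.6}, {"travel": [0.159, 0.052, -0.14], "angular": [0, 0, 0], "gripper": 0.6}, {"travel": [0.159, 0.052, -0.16], "angular": [0, 0, 0], "gripper": 0.6}, {"travel": [0.159, 0.052, -0.16], "angular": [0, 0, 0], "gripper": 0.6}]' --squeeze 20

```text
t: 15.5
tool_pos: [0.6281, 0.0171, 0.1522]
tool_rot: [-0.289, -3.121, 0.0]
contact_force: [-0.6, -0.5, 0.4]
opening: 0.0513
grip_force: 0.0
```

Run:
```python
from h import *
o=ctrl.get_obs();print(o['tool_pos'],o['opening'],o['contact_force'])
```

```text
[0.6281363  0.01707116 0.15217893] 0.05128788776809082 [-0.55945928 -0.53829711  0.35331182]
```

Emit:
step_arm --targets '[{"travel": [0, 0, -0.01], "angular": [0, 0, 0], "gripper": 0.6}, {"travel": [0, 0, -0.02], "angular": [0, 0, 0], "gripper": 0.6}, {"travel": [0, 0, -0.02], "angular": [0, 0, 0], "gripper": 0.4}, {"travel": [0, 0, -0.02], "angular": [0, 0, 0], "gripper": 0.2}, {"travel": [0, 0, -0.02], "angular": [0, 0, 0], "gripper": 0.1}, {"travel": [0, 0, -0.02], "angular": [0, 0, 0], "gripper": 0}, {"travel": [0, 0, -0.02], "angular": [0, 0, 0], "gripper": 0}, {"travel": [0, 0, -0.02], "angular": [0, 0, 0], "gripper": 0}]'

```text
t: 16.3
tool_pos: [0.6309, 0.0169, 0.145]
tool_rot: [0.29, 3.127, 0.0]
contact_force: [-1.0, -0.1, 4.1]
opening: 0.0155
grip_force: 21.6
```

Run:
```python
from h import *
np.set_printoptions(precision=4,suppress=True)
o=ctrl.get_obs();print(o['tool_pos'],o['opening'],o['contact_force'],o['grip_force'])
C=np.array([.5533,.0935]);p=o['tool_pos'][:2];r=p-C;print(np.linalg.norm(r))
sp=np.array([.533,-.0138])-C; print('R spindle',np.linalg.norm(sp)); a0=np.arctan2(r[1],r[0]);a1=np.arctan2(sp[1],sp[0]);print(a0,a1)
R=.5*(np.linalg.norm(r)+.110); 
for f in np.arange(1,11)/10:
    a=a0+(a1-a0)*f; q=C+R*np.array([np.cos(a),np.sin(a)]); print(((q-p)/.6).round(4))
```

```text
[0.6309 0.0169 0.145 ] 0.015451600912673853 [-0.9795 -0.0813  4.1488] 21.55821830034256
0.10901105455864919
R spindle 0.10920338822582383
-0.7785705446807298 -1.7577755967138076
[-0.0126 -0.0127]
[-0.0268 -0.0234]
[-0.0421 -0.0327]
[-0.0582 -0.0405]
[-0.075  -0.0466]
[-0.0922 -0.0511]
[-0.1099 -0.0539]
[-0.1277 -0.0549]
[-0.1456 -0.0542]
[-0.1633 -0.0517]
```

Knob gripped (opening 15.5 mm). I'll lead it round its arc.

Emit:
step_arm --targets '[{"travel": [-0.0126, -0.0127, 0], "angular": [0, 0, 0], "gripper": 0}, {"travel": [-0.0268, -0.0234, 0], "angular": [0, 0, 0], "gripper": 0}, {"travel": [-0.042, -0.0327, 0], "angular": [0, 0, 0], "gripper": 0}, {"travel": [-0.058, -0.0405, 0], "angular": [0, 0, 0], "gripper": 0}, {"travel": [-0.075, -0.0466, 0], "angular": [0, 0, 0], "gripper": 0}, {"travel": [-0.092, -0.051, 0], "angular": [0, 0, 0], "gripper": 0}, {"travel": [-0.11, -0.054, 0], "angular": [0, 0, 0], "gripper": 0}]'

```text
t: 17.0
tool_pos: [0.564, -0.0155, 0.1449]
tool_rot: [0.29, 3.127, 0.001]
contact_force: [3.0, 4.0, 5.9]
opening: 0.0152
grip_force: 21.9
```

Emit:
step_arm --targets '[{"travel": [-0.018, -0.001, 0], "angular": [0, 0, 0], "gripper": 0}, {"travel": [-0.036, 0, 0], "angular": [0, 0, 0], "gripper": 0}, {"travel": [-0.053, 0.002, 0], "angular": [0, 0, 0], "gripper": 0}, {"travel": [-0.053, 0.002, 0], "angular": [0, 0, 0], "gripper": 0}, {"travel": [-0.053, 0.002, 0], "angular": [0, 0, 0], "gripper": 0}]'

```text
t: 17.5
tool_pos: [0.5322, -0.0125, 0.1448]
tool_rot: [0.289, 3.128, 0.006]
contact_force: [2.0, 7.2, 5.8]
opening: 0.0152
grip_force: 22.0
```

The knob is above the spindle to within about 2 mm. Release and rise.

Emit:
step_arm --targets '[{"travel": [0, 0, 0], "angular": [0, 0, 0], "gripper": 0.3}, {"travel": [0, 0, 0], "angular": [0, 0, 0], "gripper": 0.5}, {"travel": [0, 0, 0], "angular": [0, 0, 0], "gripper": 0.5}, {"travel": [0, 0, 0.02], "angular": [0, 0, 0], "gripper": 0.5}, {"travel": [0, 0, 0.06], "angular": [0, 0, 0], "gripper": 0.5}, {"travel": [0, 0, 0.12], "angular": [0, 0, 0], "gripper": 0.5}, {"travel": [0, 0, 0.18], "angular": [0, 0, 0], "gripper": 0.5}, {"travel": [0, 0, 0.22], "angular": [0, 0, 0], "gripper": 0.5}, {"travel": [0, 0, 0.22], "angular": [0, 0, 0], "gripper": 0.5}]'

```text
t: 18.4
tool_pos: [0.5348, -0.0148, 0.2822]
tool_rot: [0.289, 3.119, -0.002]
contact_force: [0.9, 0.7, -0.1]
opening: 0.0426
grip_force: 0.0
```

Run:
```python
from h import *
np.set_printoptions(precision=4,suppress=True,linewidth=220)
s,w=grab('side','s9'),grab('wrist','w9');o=ctrl.get_obs();print(o['tool_pos'],o['contact_force'])
x,y=proj(w,[.533,-.0138,.169])[0]; print('pred knob top w',x,y,'side',proj(s,[.533,-.0138,.169]),proj(s,[.533,-.0138,.135]))
g=cv2.cvtColor(w['img'],cv2.COLOR_RGB2GRAY); x,y=int(x),int(y)
print(x-30,y-24);print(g[y-24:y+24:3,x-30:x+30:3])
gs=cv2.cvtColor(s['img'],cv2.COLOR_RGB2GRAY); print(gs[220:236:2,280:304])
h=cv2.cvtColor(s['img'],cv2.COLOR_RGB2HSV)
for r in range(240,272,4): print(r,h[r,276:308,1])
```

```text
[ 0.5328 -0.0144  0.2769] [ 0.0296 -0.3793 -0.3879]
pred knob top w 284.07445287382916 201.90634788643843 side [[292.0962 221.8943]] [[291.5419 233.1347]]
254 177
[[135 133  95  97  97 115 147 149 111  23  25  30  77 251 249 249 242 242 241 235]
 [134 132  95  97  96 124 148 147  22  23  27  30  36 236 253 249 247 247 246 246]
 [132 129  97  97  96 131 148 127  21  28  40  40  37 213 255 251 248 247 247 248]
 [130 121  96  97  96 107 148 124  33  50  51  53  69 122 255 246 247 247 247 247]
 [246 194  94  95  97  97 145  97  47  49  50  50  49  97 248 238 243 243 244 245]
 [247 248 138  95  95  97 123 193  45  47  48  49  51  62 242 183 185 185 207 237]
 [237 237 229 139 181 182 184 169  45  47  47  48  49 100 183 184 184 186 239 238]
 [178 193 202 150 181 181 182 183 120  45  46  47  59 183 183 185 185 183 171 184]
 [188 187 184 188 175 180 182 182 182 183 120 183 183 183 183 184 189 188 189 196]
 [176 182 187 185 189 177 180 182 181 182 182 183 183 184 184 186 193 184 182 184]
 [182 187 189 184 179 176 175 171 173 180 181 181 183 184 186 182 178 174 181 184]
 [173 177 176 172 172 18
[... 1556 characters left out ...]
1  10   9   9  14  31  62  74]
252 [  5   6   7   7   6   7   9  23  50  93 111 110 113 113 113 113 113 114 111 110 100  51  21   9   7   6   7   7   9  23  50  73]
256 [  6   6   7   8  20  42  63  91 106 108 113 114 112 111 112 112 113 114 112 113 111 108  96  68  32  12   9   9   9  17  39  65]
260 [  6   6   7  23  59  66  69  89 105 111 110 113 116 112 115 113 114 111 111 108 109 112 109 101  85  38  10   8   8  11  29  57]
264 [  6   6   6   7  18  41  89 101  98 103 108 112 114 113 112 112 114 112 110 115 112 114 107  65  24   8   7   7   7   9  20  45]
268 [  6   6   6   6   7   7   6   7  16  26  49  83  98  99  99 103  99  97  94  77  50  32  24  16  14   8   9   8   8   8  15  33]
```

Run:
```python
from h import *
np.set_printoptions(precision=4,suppress=True,linewidth=220)
s,w=load('s9'),load('w9'); g=cv2.cvtColor(w['img'],cv2.COLOR_RGB2GRAY)
x0,y0=268,178; m=((g>36)&(g<62)).astype(np.uint8)[y0:y0+28,x0:x0+34]; m=cv2.morphologyEx(m,cv2.MORPH_OPEN,np.ones((3,3)))
n,l,st,c=cv2.connectedComponentsWithStats(m); i=1+np.argmax(st[1:,4]); uv=c[i]+[x0,y0]; print(st[i],uv)
k=plane(w,[uv],.169); print('wrist',k)
print('side mid',plane(s,[[288.4,226]],.156))
gs=cv2.cvtColor(s['img'],cv2.COLOR_RGB2GRAY); a=np.arange(282,295)
for r in (224,226,228): 
    v=np.clip(95-gs[r,282:295].astype(float),0,None); print(r,(v*a).sum()/v.sum())
print('two',two(s,[[288.4,222]],w,[uv]))
# same procedure for the pre-swing view as a bias check
w8=load('w8'); print('w8 knob',plane(w8,[[341,312]],.169),'side8',plane(load('s8'),[[328.2,214]],.156))
```

```text
[  9   5  16  17 228] [284.5658 191.2763]
wrist [[ 0.5243 -0.0118  0.169 ]]
side mid [[ 0.5254 -0.0114  0.156 ]]
224 288.203007518797
226 288.2413793103448
228 288.20120120120123
two [[ 0.5247 -0.0118  0.1684  0.0004]]
w8 knob [[0.63   0.0166 0.169 ]] side8 [[0.628  0.0125 0.156 ]]
```

The wrist and side views agree that the knob ended at (0.525,-0.012). That is about 8 mm short in x, probably because it rolled along the pads during the swing. It is inside tolerance but I'll re-grip and centre it.

Emit:
step_arm --targets '[{"travel": [-0.013, 0.004, -0.02], "angular": [0, 0, 0], "gripper": 0.5}, {"travel": [-0.013, 0.004, -0.07], "angular": [0, 0, 0], "gripper": 0.5}, {"travel": [-0.013, 0.004, -0.12], "angular": [0, 0, 0], "gripper": 0.5}, {"travel": [-0.013, 0.004, -0.17], "angular": [0, 0, 0], "gripper": 0.5}, {"travel": [-0.013, 0.004, -0.21], "angular": [0, 0, 0], "gripper": 0.5}, {"travel": [-0.013, 0.004, -0.22], "angular": [0, 0, 0], "gripper": 0.5}, {"travel": [-0.013, 0.004, -0.22], "angular": [0, 0, 0], "gripper": 0.5}, {"travel": [-0.013, 0.004, -0.22], "angular": [0, 0, 0], "gripper": 0.3}, {"travel": [-0.013, 0.004, -0.22], "angular": [0, 0, 0], "gripper": 0.1}, {"travel": [-0.013, 0.004, -0.22], "angular": [0, 0, 0], "gripper": 0}]'

```text
t: 19.5
tool_pos: [0.5262, -0.0113, 0.146]
tool_rot: [0.289, 3.125, 0.002]
contact_force: [0.7, 3.9, 2.5]
opening: 0.0147
grip_force: 22.4
```

Emit:
step_arm --targets '[{"travel": [0, 0, 0], "angular": [0, 0, 0], "gripper": 0}, {"travel": [0, 0, 0], "angular": [0, 0, 0], "gripper": 0}, {"travel": [0, 0, 0], "angular": [0, 0, 0], "gripper": 0}]'

```text
t: 19.8
tool_pos: [0.5261, -0.0114, 0.146]
tool_rot: [0.289, 3.125, 0.002]
contact_force: [0.8, 5.7, 5.3]
opening: 0.0151
grip_force: 22.7
```

Emit:
step_arm --targets '[{"travel": [0.005, -0.001, 0], "angular": [0, 0, 0], "gripper": 0}, {"travel": [0.01, -0.002, 0], "angular": [0, 0, 0], "gripper": 0}, {"travel": [0.014, -0.003, 0], "angular": [0, 0, 0], "gripper": 0}, {"travel": [0.014, -0.003, 0], "angular": [0, 0, 0], "gripper": 0}, {"travel": [0.014, -0.003, 0], "angular": [0, 0, 0], "gripper": 0}]'

```text
t: 20.3
tool_pos: [0.5341, -0.0131, 0.1459]
tool_rot: [0.288, 3.127, 0.002]
contact_force: [-0.0, 4.3, 5.8]
opening: 0.015
grip_force: 22.8
```

Emit:
step_arm --targets '[{"travel": [0, 0, 0], "angular": [0, 0, 0], "gripper": 0.3}, {"travel": [0, 0, 0], "angular": [0, 0, 0], "gripper": 0.5}, {"travel": [0, 0, 0], "angular": [0, 0, 0], "gripper": 0.5}, {"travel": [0, 0, 0.02], "angular": [0, 0, 0], "gripper": 0.5}, {"travel": [0, 0, 0.06], "angular": [0, 0, 0], "gripper": 0.5}, {"travel": [0, 0, 0.12], "angular": [0, 0, 0], "gripper": 0.5}, {"travel": [0, 0, 0.18], "angular": [0, 0, 0], "gripper": 0.5}, {"travel": [0, 0, 0.22], "angular": [0, 0, 0], "gripper": 0.5}, {"travel": [0, 0, 0.22], "angular": [0, 0, 0], "gripper": 0.5}, {"travel": [0, 0, 0.22], "angular": [0, 0, 0], "gripper": 0.5}]'

```text
t: 21.3
tool_pos: [0.5335, -0.0139, 0.277]
tool_rot: [0.29, 3.127, -0.001]
contact_force: [-0.9, 0.4, -0.6]
opening: 0.0427
grip_force: 0.0
```

Run:
```python
from h import *
np.set_printoptions(precision=4,suppress=True,linewidth=220)
s,w=grab('side','s10'),grab('wrist','w10'); o=ctrl.get_obs();print(o['tool_pos'],o['contact_force'],o['grip_force'])
g=cv2.cvtColor(w['img'],cv2.COLOR_RGB2GRAY)
x0,y0=268,180; m=((g>36)&(g<62)).astype(np.uint8)[y0:y0+45,x0:x0+34]; m=cv2.morphologyEx(m,cv2.MORPH_OPEN,np.ones((3,3)))
n,l,st,c=cv2.connectedComponentsWithStats(m)
for i in range(1,n): print(st[i],plane(w,[c[i]+[x0,y0]],.169))
gs=cv2.cvtColor(s['img'],cv2.COLOR_RGB2GRAY)
print(gs[220:236:2,280:304])
h=cv2.cvtColor(s['img'],cv2.COLOR_RGB2HSV)
for r in (244,248,260,268): print(r,h[r,276:308,1])
```

```text
[ 0.5326 -0.0137  0.2746] [-0.5803  0.4268 -0.3519] 0.0
[  7  17  17  17 222] [[ 0.5331 -0.014   0.169 ]]
[21 16  3  3  9] [[ 0.5272 -0.0072  0.169 ]]
[[133 140 144 142 119  84  71 125 218 244 238 214 181 146 126 127 121 113 114 116 115 112 109 108]
 [131 134 133 131 111  81  69 111 183 195 155 124 109  93  82  77  90 105 111 110 111 109 106 106]
 [118 131 134 128 105  74  68  98 151 143  86  62  63  58  54  65 104 120 109 102 101 101 100 102]
 [130 136 137 133 108  76  67  84 116 110  65  43  42  42  46  73 116 122  97  84  83  84  86  87]
 [151 151 148 139 111  77  67  72  75  66  49  43  42  43  47  73 122 145 125  95  85  82  84  85]
 [153 159 158 142 107  81 107 151 160 118  64  43  43  43  53  94 147 165 143 109  90  85  85  86]
 [114 139 149 139 110 129 217 246 243 196  95  45  43  45  72 145 211 225 199 162 152 151 151 149]
 [ 95 115 149 163 145 151 219 247 250 233 158  83  61  65 106 184 229 232 219 216 227 224 208 185]]
244 [  6   6   7   8  23  64  92  78  70  69  76  98 109 108 101 101 101 107 110 113 113 111 114 110 105  74  26  11  18  41  66  71]
248 [  6   6   7   6   6   7  15  33  64 101 112 114 111 112 114 111 115 114 111 113 112 102  71  38  21  10   9   8  13  31  60  75]
260 [  6   6   7  22  59  66  69  89 105 112 113 113 113 112 112 111 112 113 111 110 107 111 113 108  83  36  10   8   8  11  28  56]
268 [  6   6   6   6   7   7   6   9  16  28  49  83  95  98 101 101 102  94  91  75  47  28  24  18  15   8   9   9   7   8  15  33]
```

The knob is now at (0.533,-0.014), centred over the spindle. The bobbin hasn't moved and nothing is being touched, so I'll hand in.

```bash
python3 -c "
from station import ctrl
print(ctrl.finish_job())"
```

```text
the job is handed in; nothing more can be done
None
```

I handed the job in at about 21 s with no verdict shown: by my camera measurements the spindle is upright, the tall bobbin is home on its seat, the keeper knob is centred within about 1 mm, and the gripper is clear of everything.

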